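# Refit the chaff screen of a cocoa roaster

### The arm

A 6-joint arm with a two-finger parallel gripper is mounted at the origin on the work surface. World frame = base frame: x ahead of the robot, y to its left, z up, the work surface at z = 0. Lengths are in m, angles in rad, forces in N, time in s.
With the tool pointing down it reaches from about 0.325 to 0.875 m from the base axis. Payload 4.4 kg.
Tool frame: the origin (TCP) lies midway between the tips of the shut fingers; the grasp point (between the pads) lies 19 mm behind it; z points along the fingers, y is the line along which they close (so a half turn about z gives the same grasp; the last joint's range is limited). The gripper opens to 85 mm and grips with 20 to 120 N. Pads are 22 mm wide; open, the fingers measure 114 mm over their backs; the gripper's body (76 mm by 85 mm) begins 54 mm behind the grasp point. The pads swing forward as they close: fully open they stand 13 mm farther back than shut.
Start: joints at [1.065, 0.207, 1.542, -0, 1.393, -0.15], TCP at [0.2, 0.539, 0.231] pointing down, gripper open.
Joint ranges: [-2.73, 2.73], [-0.86, 2.22], [0.23, 2.46], [-1.11, 4.25], [0.08, 2.63], [-2.82, 2.82]. Speed limits (rad/s): [2.79, 2.79, 3.14, 3.14, 3.14, 3.14].

### API

Orientations are given as [roll, pitch, yaw] about the fixed x, y, z axes, in that order (R = Rz(yaw) Ry(pitch) Rx(roll)).
In Python, from workcell import robot gives the robot as it stands. The module is installed in compiled form; this text tells all that it offers.
- The arm moves only by the shell command python3 -m crank 'ROWS' [FORCE]. ROWS is text: rows parted by semicolons, each of 7 numbers parted by spaces: the shift along the tool's x, y, z in m, then the turn, a rotation vector about the tool's x, y, z in degrees, then the finger opening in m, from 0 to 0.0854. In form: dx dy dz rx ry rz gripper; .... A call has 1 to 12 rows; each row shifts and turns the commanded pose from where the row before left it, along the tool's axes as they then stand; what a row does not reach is not made up. A row lasts 1/10 s, in which the tool goes at most 50 mm and 8.59 degrees, less where a joint would pass 70% of its speed; a pose out of reach is approached as far as the arm can. A call is refused whole if a number of a shift passes 0.05 or a number of a turn 8.59, either way. A call with a gripper value outside its range is refused whole. The fingers move at their own pace and stop on an object; FORCE is the grip in N (left out, the last holds). Time passes only in rows, so rows that do not move let the fingers close. It gives the time, the measured TCP pose, the force, the opening and the grip force at its end, in the units of the state.
- robot.read_state(): the state, without advancing time (a new reading comes with each control period).
- robot.get_image(name): name is "scene" or "top" or "wrist"; returns a dict with "frame" (420x560x3 uint8, red, green, blue), "camera_matrix" (3x3 intrinsics, pixels), "R" (3x3) and "t" (3): a world point X has camera coordinates R X + t. Camera axes: x right, y down, z forward; pixel columns grow to the right and rows downward; lengths in m; the calibration is good to about 2 mm. A picture is of the moment at which its call begins. There is no depth.
- robot.close_job(): hands the job in; it is judged then, once.
The state is a dict: "time": time; "q": joint angles; "dq": joint speeds; "tau": joint torques, N m; "ee_pos": TCP position; "tool_rot": TCP orientation; "contact_force": force on the tool from outside, world axes, zero at the start; "moment": the same for the moment, N m; "opening": finger opening in m; "grasp_force": force on a finger pad.
Only numpy, scipy, OpenCV 4.12 (cv2) and the standard library are available. Lean on these libraries where they do the work, as an engineer would, in place of code of your own. Each camera call takes 0.05 s, during which the arm holds its last target. There are 200 camera calls.

### The job

Put the cleaned wire screen back into the grey chaff box: with the screen tilted, hook its orange edge under the box's orange lip and press it in against the sprung brass bar, then swing the other edge down past the steel catch. Leave the screen lying flat in the box, with the bar having pushed its free edge back under the catch. Leave the bowl, the jar and the brush where they are.

Things in the scene. Friction and masses are not known exactly. Their poses are not given: they have to be found in the camera images.
- screen: Loose steel mesh screen 160 (x) x 130 (y) x 6 mm, about 0.25 kg, flat on the bench at the start. Origin: centre of its underside, z up; x runs from the orange-topped hook edge (-80 mm) to the plain free edge (+80 mm). On its middle stands a black fin grip, 12 mm thick along x, 60 mm long along y, top 45 mm above the underside.
- screen_hook (a point): Point on the screen: middle of the lower corner of its hook edge, at (-80, 0, 0) mm in the screen's frame.
- screen_free (a point): Point on the screen: middle of the lower corner of its free edge, at (80, 0, 0) mm in the screen's frame.
- screen_grip (a point): Point in the fin grip, 30 mm above the screen's underside, a good place to pinch it across its 12 mm thickness (fingers closing along the screen's x).
- chaff_box: Fixed grey open box, 204 x 166 mm; place and yaw vary. Origin: on the bench under the pocket's middle; z up, x from the orange lip (robot's side) to the catch wall. The screen rests on a flat ledge at height 35 mm that runs all round (hollow inside x -50 to 55, y -55 to 55 mm). Pocket side walls at y = +-69 mm, 49 mm high: 4 mm free each side of the screen.
- lip_edge (a point): Middle of the lip's lower edge, at (-70, 0, 49) mm in the box's frame. The orange lip is a plate 5 mm thick reaching back from here to x = -112; the slot under it is 14 mm high and holds the brass bar. The screen is longer than the opening from lip to catch: it enters only tilted, free edge up by about 10 to 19 degrees, hook edge first into the slot.
- catch_edge (a point): Middle of the top inner edge of the catch wall, at (74, 0, 57) mm in the box's frame. The steel catch face goes straight down from here to height 44; below that it is undercut to x = 80 (groove 9 mm high over the ledge). Wall outer face x = 92. With the hook edge pressed in to x = -89 the free edge clears the catch by 3 mm and the screen can swing down flat.
- home (a point): Where the seated screen's origin belongs: (0, 0, 35) mm in the box's frame, screen flat and square with the box. The bar slides the released (or no longer held back) screen there, its free edge 6 mm under the catch.
- spring_bar (a joint): Brass bar 120 mm wide in the slot under the lip, its face at x = -77 mm in the box's frame at 0; value = how far it is pressed towards the lip end (m), 0 to a hard stop at 0.012. The spring pushes back with about 5 N at 0 and 10 N at the stop.
- bowl: Bystander: grey mixing bowl, 120 mm across, 80 mm high; origin at the centre of its underside.
- jar: Bystander: amber jar, 60 mm across, 100 mm high; origin at the centre of its underside.
- brush: Bystander: wooden-handled brush lying on the bench at the left; origin on its underside near the middle.
Mind the look-alikes: they are no part of the job. Leave any blue look-alike of the screen alone.

How it is judged:
On the way:
1. The screen is tilted, free edge up by more than 5 degrees, with its hook edge at least 4 mm under the orange lip (x of screen_hook in the frame of chaff_box between -0.1 and -0.074 m and z of screen_hook in the frame of chaff_box between 0.03 and 0.046 m and z of screen_free in the frame of chaff_box above 0.05 m and angle between the z axis of screen and the z axis of chaff_box, either way round above 0.09 rad), for 0.1 s.
At the end, for the whole second after the job is handed in: The screen lies flat (within 2 degrees) and at rest on the ledge of the chaff box, hook edge under the orange lip and free edge at least 3 mm under the steel catch (origin within 3 mm of its home along the box, 7 mm across it and 2.5 mm in height) (x of screen in the frame of chaff_box between -0.003 and 0.004 m and y of screen in the frame of chaff_box between -0.007 and 0.007 m and z of screen in the frame of chaff_box between 0.032 and 0.0375 m and x of screen_hook in the frame of chaff_box below -0.075 m and angle between screen's own z axis and vertical below 0.035 rad and linear speed of screen below 0.01 m/s); the robot touches nothing.
It fails at once if the bowl is moved by more than 25 mm or tipped (distance of bowl from where it was at the start of the episode above 0.025 m or angle between bowl's own z axis and vertical above 0.35 rad).
It fails at once if the jar is moved by more than 25 mm or tipped (distance of jar from where it was at the start of the episode above 0.025 m or angle between jar's own z axis and vertical above 0.35 rad).
It fails at once if the brush is moved by more than 25 mm (distance of brush from where it was at the start of the episode above 0.025 m).
It also fails if it takes over 51 s, if anything falls off the work surface, if the arm or the gripper's body presses on something with over 40 N, if the wrist force passes 120 N, or if a joint passes its speed limit or range.

## Working session

There is one attempt and no reset: what is moved stays moved. The work goes in short steps, Python scripts to look and compute and a shell command to move; the robot and the scene stay as the last step left them, time stands still between calls to the robot, and variables do not carry over. Pictures are saved under pics/ and viewed, at most 10 in all, crops included, and the job is handed in when it is done.

```bash
mkdir -p pics; cat > h.py <<'E'
import numpy as np, cv2
from workcell import robot
def snap(n,f):
    d=robot.get_image(n); cv2.imwrite(f'pics/{f}.png',d['frame'][:,:,::-1]); np.savez(f'pics/{f}.npz',**d); return d
def ray(d,uv,z):
    K,R,t=[np.array(d[k]) for k in('camera_matrix','R','t')]
    c=-R.T@t; v=R.T@np.linalg.solve(K,[uv[0],uv[1],1]); return c+v*(z-c[2])/v[2]
def proj(d,X):
    K,R,t=[np.array(d[k]) for k in('camera_matrix','R','t')]
    p=K@(R@np.array(X)+t); return p[:2]/p[2]
E
python3 - <<'E'
from h import *
a=snap('top','t0');b=snap('scene','s0')
cv2.imwrite('pics/both.png',cv2.resize(np.vstack([a['frame'],b['frame']])[:,:,::-1],None,fx=.71,fy=.71))
s=robot.read_state();print(s)
print(a['camera_matrix'],a['R'],a['t'])
E
```

```text
{'time': 0.1, 'q': array([ 1.06448938e+00,  2.07349415e-01,  1.54280375e+00, -1.47524550e-05,
        1.39350890e+00, -1.50477210e-01]), 'dq': array([ 0.00090188, -0.00257052, -0.00287535, -0.00058576, -0.00034911,
        0.00016817]), 'tau': array([ 8.20558853e-04, -3.84094906e+01, -2.92549413e+01, -1.74928355e-04,
        4.86068180e-03, -7.58235075e-06]), 'ee_pos': array([0.19998044, 0.53837745, 0.23023705]), 'tool_rot': array([-3.13954445e+00, -2.95873608e-04,  2.78576524e+00]), 'contact_force': array([ 0.49960197, -0.27350357,  0.12592339]), 'moment': array([0.05177556, 0.03993017, 0.02262273]), 'grasp_force': 0.0, 'opening': 0.0852873625370874}
[[465.0084137    0.         273.95597941]
 [  0.         465.0084137  212.55661707]
 [  0.           0.           1.        ]] [[-5.89034224e-03 -9.99981414e-01 -1.57333919e-03]
 [-9.92627142e-01  6.03749022e-03 -1.21057449e-01]
 [ 1.21064698e-01  8.48669379e-04 -9.92644256e-01]] [0.00341784 0.53842661 1.02763347]
```

View pics/t0.png

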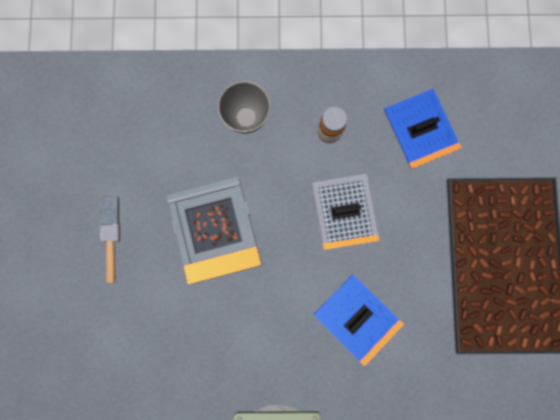

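View pics/s0.png

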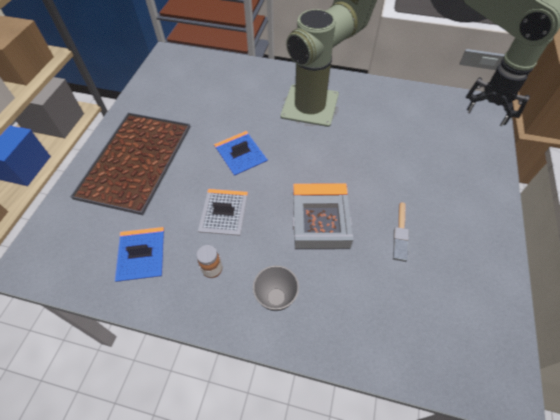

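The top view shows three screens:
- Steel mesh screen with orange edge at about (346,212).
- Two blue look-alikes at (423,128) and (358,320).

The steel mesh one fits the description. The chaff box is at (214,230), with its orange lip at (222,265). I'll confirm in an enlarged crop and measure.

```bash
python3 - <<'E'
from h import *
d=np.load('pics/t0.npz');f=d['frame']
hsv=cv2.cvtColor(f,cv2.COLOR_RGB2HSV)
m=cv2.inRange(hsv,(8,150,150),(28,255,255))
cs,_=cv2.findContours(m,cv2.RETR_EXTERNAL,cv2.CHAIN_APPROX_NONE)
for c in cs:
    if cv2.contourArea(c)<100: continue
    r=cv2.minAreaRect(c);b=cv2.boxPoints(r);z=.054 if cv2.contourArea(c)>1200 else .006
    W=np.array([ray(d,p,z) for p in b]);print(np.round(r[0],1),cv2.contourArea(c),np.round(W[:,:2],4).tolist(),'ctr',ray(d,r[0],z)[:2].round(4),'sides',np.linalg.norm(W[1]-W[0]).round(4),np.linalg.norm(W[2]-W[1]).round(4))
k=cv2.inRange(hsv,(0,0,0),(180,255,45));k[:,:305]=0;k[:,385:]=0;k[:190]=0;k[235:]=0
c=max(cv2.findContours(k,cv2.RETR_EXTERNAL,cv2.CHAIN_APPROX_NONE)[0],key=cv2.contourArea);r=cv2.minAreaRect(c);print('fin',r,ray(d,r[0],.03))
cr=f[150:310,150:400][:,:,::-1];cv2.imwrite('pics/c0.png',cv2.resize(cr,None,fx=3.2,fy=3.2,interpolation=cv2.INTER_CUBIC))
E
```

```text
[381.6 342.6] 196.0 [[0.2035, -0.1939], [0.2916, -0.2824], [0.2849, -0.2894], [0.197, -0.2009]] ctr [ 0.244  -0.2414] sides 0.1249 0.0097
[239.8 260.8] 494.5 [[0.4367, 0.1255], [0.4593, 0.0443], [0.4234, 0.0341], [0.4009, 0.115]] ctr [0.43   0.0798] sides 0.0843 0.0374
[350.5 241.7] 182.5 [[0.4682, -0.1145], [0.488, -0.2381], [0.477, -0.2396], [0.4573, -0.1161]] ctr [ 0.4726 -0.177 ] sides 0.1252 0.011
[435.  155.5] 162.0 [[0.6567, -0.3225], [0.7041, -0.4398], [0.6948, -0.443], [0.6475, -0.3258]] ctr [ 0.6757 -0.3826] sides 0.1265 0.0099
fin ((345.4160461425781, 210.78799438476562), (9.391487121582031, 26.475048065185547), 79.69515228271484) [ 0.5418486  -0.16322866  0.03      ]
```

View pics/c0.png

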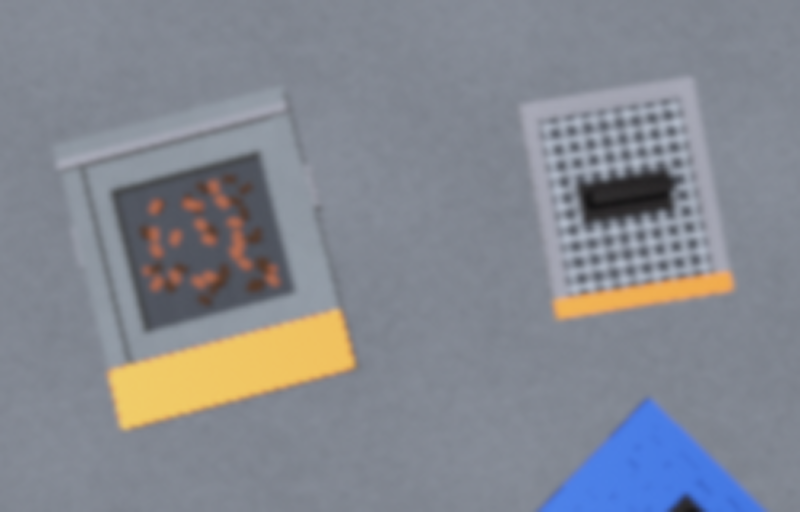

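The crop confirms the steel screen at crop (630,200), with its orange edge towards the robot at (645,295). The lip needs a wider mask.

```bash
python3 - <<'E'
from h import *
d=np.load('pics/t0.npz');f=d['frame']
hsv=cv2.cvtColor(f,cv2.COLOR_RGB2HSV)
m=cv2.inRange(hsv,(12,90,150),(32,255,255));m[:,:170]=0;m[:,275:]=0;m[:245]=0
c=max(cv2.findContours(m,cv2.RETR_EXTERNAL,cv2.CHAIN_APPROX_NONE)[0],key=cv2.contourArea)
q=cv2.boxPoints(cv2.minAreaRect(c));W=np.array([ray(d,p,.054) for p in q])[:,:2]
print(q.round(1).tolist(),W.round(4).tolist(),[np.linalg.norm(W[i]-W[i-1]).round(4) for i in range(4)])
# catch wall outline corners from the crop: far top corners
for u in [(55,160),(284,92),(62,168),(288,107)]:
    p=(150+u[0]/3.2,150+u[1]/3.2);print(p,ray(d,p,.057).round(4))
s=W[np.argsort(W[:,1])];e=(s[2:].mean(0)-s[:2].mean(0));e/=np.linalg.norm(e);x=np.array([e[1],-e[0]])
C=W.mean(0);O=C+x*.091;print('box O',O,'yaw',np.degrees(np.arctan2(x[1],x[0])))
E
```

```text
[[182.60000610351562, 265.3999938964844], [256.29998779296875, 245.8000030517578], [261.29998779296875, 264.6000061035156], [187.6999969482422, 284.20001220703125]] [[0.4197, 0.2021], [0.4619, 0.0398], [0.4205, 0.0288], [0.3786, 0.1904]] [np.float64(0.0427), np.float64(0.1678), np.float64(0.0429), np.float64(0.167)]
(167.1875, 200.0) [0.5652 0.2387 0.057 ]
(238.75, 178.75) [0.6125 0.0789 0.057 ]
(169.375, 202.5) [0.5595 0.2337 0.057 ]
(240.0, 183.4375) [0.6018 0.076  0.057 ]
box O [0.50824982 0.13813542] yaw 14.55251418902514
```

```bash
R="-.0356 -.0336 0 0 0 0 .085"; python3 -m crank '-.0356 -.0336 0 0 0 0 .085;-.0356 -.0336 0 0 0 0 .085;-.0356 -.0336 0 0 0 0 .085;-.0356 -.0336 0 0 0 0 .085;-.0356 -.0336 0 0 0 0 .085;-.0356 -.0336 0 0 0 0 .085;-.0356 -.0336 0 0 0 0 .085;-.0356 -.0336 0 0 0 0 .085;-.0356 -.0336 0 0 0 0 .085;-.0356 -.0336 0 0 0 0 .085;-.0356 -.0336 0 0 0 0 .085;-.0356 -.0336 0 0 0 0 .085' 40
python3 -m crank '-.0356 -.0336 0 0 0 0 .085;-.0356 -.0336 0 0 0 0 .085;-.0356 -.0336 0 0 0 0 .085;-.0356 -.0336 0 0 0 0 .085;0 0 0 0 0 8.59 .085;0 0 0 0 0 8.59 .085;0 0 0 0 0 8.59 .085;0 0 0 0 0 8.59 .085;0 0 0 0 0 8.59 .085;0 0 0 0 0 8.59 .085;0 0 0 0 0 8.59 .085;0 0 0 0 0 0 .085'
python3 - <<'E'
from h import *
s=robot.read_state();print(s['ee_pos'],np.degrees(s['tool_rot']),s['q'])
d=snap('wrist','w1')
X=[.546,-.165];c,sn=np.cos(.158),np.sin(.158)
for p in [(-80,-65,6),(-80,65,6),(80,-65,6),(80,65,6),(0,-30,45),(0,30,45)]:
    print(p,proj(d,[X[0]+(c*p[0]-sn*p[1])/1e3,X[1]+(sn*p[0]+c*p[1])/1e3,p[2]/1e3]).round(1))
E
```

```text
time: 1.3
ee_pos: [0.4605, 0.0103, 0.231]
tool_rot: [3.141, -0.0, 2.785]
contact_force: [0.7, 0.8, -0.0]
opening: 0.0849
grasp_force: 0.0
time: 2.5
ee_pos: [0.5466, -0.1632, 0.2306]
tool_rot: [-3.141, -0.001, 1.737]
contact_force: [0.3, 0.1, -0.9]
opening: 0.0849
grasp_force: 0.0
[ 0.54656594 -0.16316193  0.23062716] [-1.79937533e+02 -4.29374863e-02  9.95040309e+01] [-4.41799406e-01  1.98301442e-01  1.55277603e+00 -7.37214103e-06
  1.39183814e+00 -6.07675129e-01]
(-80, -65, 6) [209.6 227.1]
(-80, 65, 6) [202.5 107.4]
(80, -65, 6) [351.6 228.1]
(80, 65, 6) [360.3 108.7]
(0, -30, 45) [280.7 209.1]
(0, 30, 45) [281.1 148.4]
```

View pics/w1.png

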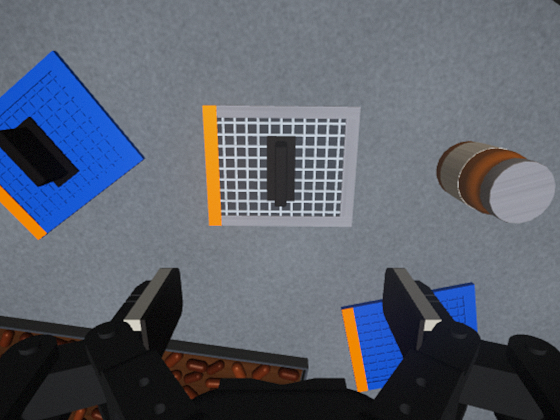

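Wrist view: the screen corners sit at (203,106), (209,226), (360,107) and (351,226), within 2 px of prediction, and the fin is at (281,172), between the fingers. I'll descend and grip.

```bash
python3 -m crank '.001 0 .045 0 0 0 .085;0 0 .045 0 0 0 .085;0 0 .045 0 0 0 .085;0 0 .04 0 0 0 .085;0 0 .03 0 0 0 .07;0 0 .0145 0 0 0 .06;0 0 0 0 0 0 .03;0 0 0 0 0 0 0;0 0 0 0 0 0 0;0 0 0 0 0 0 0;0 0 0 0 0 0 0;0 0 0 0 0 0 0' 80
python3 -m crank '0 0 0 0 0 0 0;0 0 0 0 0 0 0;0 0 0 0 0 0 0;0 0 0 0 0 0 0' 80
```

```text
time: 3.75
ee_pos: [0.5486, -0.1633, 0.0143]
tool_rot: [3.138, 0.003, 1.737]
contact_force: [-0.8, -0.8, 7.2]
opening: 0.0108
grasp_force: 80.3
time: 4.15
ee_pos: [0.5485, -0.1633, 0.0142]
tool_rot: [3.138, 0.003, 1.737]
contact_force: [-1.6, -0.1, 6.9]
opening: 0.0107
grasp_force: 80.3
```

```bash
python3 -m crank '0 0 -.01 0 0 0 0;0 0 -.03 0 0 0 0;0 0 -.05 0 0 0 0;0 0 -.05 0 0 0 0;0 0 -.05 0 0 0 0;0 0 -.03 0 0 0 0;.0385 .0037 0 0 0 -1 0;.0385 .0037 0 0 0 -1 0;.0385 .0037 0 0 0 -1 0;.0385 .0037 0 0 0 -1 0;.0385 .0037 0 0 0 -1 0;0 0 0 0 0 0 0'
python3 -m crank '0 0 0 0 0 0 0;0 0 0 0 0 0 0'
python3 - <<'E'
from h import *
d=snap('wrist','w2');R,t=d['R'],d['t'];print('cam',-np.array(R).T@t)
s=robot.read_state();print(s['ee_pos'],np.degrees(s['tool_rot']),s['opening'])
E
```

```text
time: 5.35
ee_pos: [0.5249, 0.0346, 0.2318]
tool_rot: [-3.141, -0.003, 1.83]
contact_force: [0.2, -0.0, -2.1]
opening: 0.0108
grasp_force: 79.1
time: 5.55
ee_pos: [0.5266, 0.0293, 0.2319]
tool_rot: [3.141, 0.001, 1.823]
contact_force: [0.4, -0.5, -2.4]
opening: 0.011
grasp_force: 79.1
cam [0.50741019 0.10501514 0.3747598 ]
[0.52667011 0.0289506  0.23184585] [-1.79999524e+02  2.23935767e-02  1.04414167e+02] 0.010901132737761896
```

View pics/w2.png

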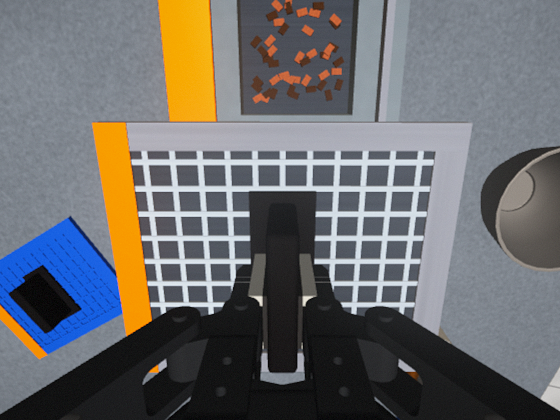

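Wrist view: the screen is held square, with corners at (93,123) and (471,123). Behind it, the lip's edges are at u≈162–217 and the hollow's near corners at about (240,115) and (350,115). I'll measure both.

```bash
cat > m.py <<'E'
from h import *
d=np.load('pics/w2.npz');f=d['frame'];hsv=cv2.cvtColor(f,cv2.COLOR_RGB2HSV)
m=cv2.inRange(hsv,(8,120,120),(30,255,255))>0
def fit(P):
    vx,vy,x,y=cv2.fitLine(np.float32(P)[:,:2],cv2.DIST_HUBER,0,.001,.001).ravel();return (x,y),np.degrees(np.arctan2(vy,vx))
I,Oo=[],[]
for v in range(5,115):
    u=np.where(m[v,140:235])[0]+140
    I.append(ray(d,(u.max()+.5,v),.054));Oo.append(ray(d,(u.min()-.5,v),.054))
print('lip inner',fit(I),'outer',fit(Oo))
# hollow: dark region
g=cv2.cvtColor(f,cv2.COLOR_RGB2GRAY).astype(int)
print('col 260/300',[g[100:124,c].tolist() for c in(262,345)])
print('row 60',g[60,225:245].tolist(),g[60,340:405].tolist())
print('row 3',g[3,225:245].tolist(),g[3,340:405].tolist())
# screen
A=[];B=[]
for v in range(130,230,2):
    u=np.where(m[v,80:160])[0]+80;A.append(ray(d,(u.min()-.5,v),.2237))
print('hook edge',fit(A), g[v,425:480].tolist(), v)
for c in (150,300,450): print(c,g[112:132,c].tolist())
E
python3 m.py
```

```text
lip inner ((np.float32(0.4451928), np.float32(0.110732585)), np.float32(-75.46432)) outer ((np.float32(0.40324107), np.float32(0.1050088)), np.float32(-75.3985))
col 260/300 [[116, 92, 86, 84, 83, 87, 83, 87, 89, 86, 85, 91, 84, 85, 97, 137, 160, 156, 159, 159, 162, 139, 129, 181], [81, 85, 83, 85, 84, 86, 83, 87, 81, 82, 84, 84, 85, 84, 97, 136, 157, 156, 155, 156, 159, 137, 128, 183]]
row 60 [159, 157, 159, 156, 155, 157, 157, 157, 155, 155, 153, 155, 159, 134, 74, 64, 67, 78, 84, 82] [61, 59, 57, 67, 80, 82, 79, 78, 79, 76, 65, 51, 55, 55, 47, 108, 160, 154, 153, 155, 153, 151, 153, 154, 150, 153, 154, 154, 153, 154, 153, 155, 155, 153, 153, 155, 152, 156, 145, 98, 57, 58, 76, 135, 178, 174, 174, 175, 174, 173, 168, 157, 153, 153, 155, 150, 155, 152, 154, 150, 153, 153, 155, 151, 148]
row 3 [151, 151, 150, 150, 149, 149, 149, 152, 151, 151, 155, 132, 66, 56, 60, 72, 77, 78, 75, 75] [78, 77, 73, 79, 78, 79, 75, 77, 75, 80, 79, 77, 75, 62, 45, 46, 47, 44, 83, 139, 152, 149, 148, 148, 151, 148, 148, 147, 149, 151, 149, 149, 150, 149, 151, 149, 149, 148, 147, 149, 148, 146, 148, 119, 45, 51, 50, 105, 167, 175, 173, 171, 171, 172, 171, 166, 151, 150, 149, 148, 148, 148, 147, 148, 152]
hook edge ((np.float32(0.43959713), np.float32(0.04643975)), np.float32(-75.44871)) [143, 181, 180, 177, 173, 171, 171, 172, 169, 173, 171, 170, 169, 172, 171, 172, 171, 174, 173, 174, 176, 173, 175, 173, 174, 173, 173, 174, 174, 175, 161, 136, 134, 134, 133, 137, 138, 136, 138, 131, 133, 135, 140, 140, 140, 140, 138, 134, 133, 136, 133, 134, 132, 134, 131] 228
150 [134, 131, 136, 140, 140, 138, 137, 139, 136, 114, 131, 184, 179, 177, 174, 175, 172, 170, 172, 173]
300 [86, 83, 98, 138, 160, 159, 156, 159, 156, 136, 129, 181, 176, 172, 169, 168, 170, 167, 170, 169]
450 [137, 133, 133, 136, 136, 134, 131, 139, 139, 124, 117, 168, 181, 176, 177, 175, 172, 171, 172, 174]
```

```bash
python3 - <<'E'
from h import *
d=np.load('pics/w2.npz');a=np.radians(14.55);E=np.array([[np.cos(a),np.sin(a)],[-np.sin(a),np.cos(a)]])
L=lambda u,v,z:(E@ray(d,(u,v),z)[:2]).round(4)
print('hollow x-50',L(238.3,60,.035),L(236.3,3,.035),'x55',L(355,60,.035),L(358.5,3,.035))
print('hollow y-55',L(262,114.8,.035),L(345,114.8,.035))
print('catch top x74',L(382.7,60,.057),L(387.5,3,.057),'x92',L(391,60,.057))
print('screen near edge y+65',L(150,122.3,.2237),L(300,122.3,.2237),L(450,122.3,.2237),'free',L(455.5,228,.2237))
print('TCP',E@np.array([.52667,.02895]),'O top',E@np.array([.50825,.13814]))
E
```

```text
hollow x-50 [0.4783 0.002 ] [0.4784 0.0476] x55 [0.5835 0.0018] [0.5837 0.0474]
hollow y-55 [ 0.4988 -0.0459] [ 0.577  -0.0461]
catch top x74 [0.6026 0.    ] [0.6028 0.0426] x92 [ 0.6096 -0.    ]
screen near edge y+65 [ 0.4619 -0.0377] [ 0.5252 -0.0379] [ 0.5884 -0.038 ] free [ 0.5979 -0.0859]
TCP [ 0.517052   -0.10429102] O top [0.52665399 0.00602469]
```

Both views agree: the box yaw is 14.55° and its origin is good to about 3 mm. I'll move above it and tilt 12°.

```bash
python3 -m crank '.028 .0058 0 0 0 -.14 0;.028 .0058 0 0 0 0 0;.028 .0058 0 0 0 0 0;.028 .0058 0 0 0 0 0;0 0 0 -4 0 0 0;0 0 0 -4 0 0 0;0 0 0 -4 0 0 0;0 0 0 0 0 0 0;0 0 0 0 0 0 0;0 0 0 0 0 0 0;0 0 0 0 0 0 0'
cat > st.py <<'E'
from h import *
from scipy.spatial.transform import Rotation as Ro
a=np.radians(14.55);E=np.array([[np.cos(a),np.sin(a),0],[-np.sin(a),np.cos(a),0],[0,0,1]])
O=np.array([.5286,.0090,0])
s=robot.read_state();T=E@s['ee_pos']-O;M=E@Ro.from_euler('xyz',s['tool_rot']).as_matrix()
P=lambda p:T+M@np.array(p)
f=lambda x:(1e3*x).round(1)
print('t',s['time'],'TCP',f(T),'hook',f(P([.0015,-.0795,.0142])),'free',f(P([.0015,.0805,.0142])),'tilt',np.degrees(np.arctan2(M[2,1],M[0,1])).round(2),'yaw',np.degrees(np.arctan2(M[1,1],M[0,1])).round(2),'roll',np.degrees(M[2,0]).round(2),'F',(E@s['contact_force']).round(1),'op',s['opening'],s['grasp_force'])
E
python3 st.py
python3 - <<'E'
from h import *
d=snap('top','t2');cv2.imwrite('pics/c2.png',cv2.resize(d['frame'][140:300,140:300,::-1],None,fx=3.5,fy=3.5,interpolation=cv2.INTER_CUBIC))
E
```

```text
time: 6.7
ee_pos: [0.5217, 0.1438, 0.232]
tool_rot: [2.932, 0.0, 1.825]
contact_force: [-0.8, 0.3, -2.2]
opening: 0.0111
grasp_force: 79.1
t 6.7 TCP [ 12.5  -0.8 232. ] hook [-62.3   0.6 201.6] free [ 94.2   0.7 234.9] tilt 11.99 yaw 0.04 roll -0.0 F [-0.7  0.5 -2.2] op 0.011076894554652087 79.11395072937012
```

View pics/c2.png

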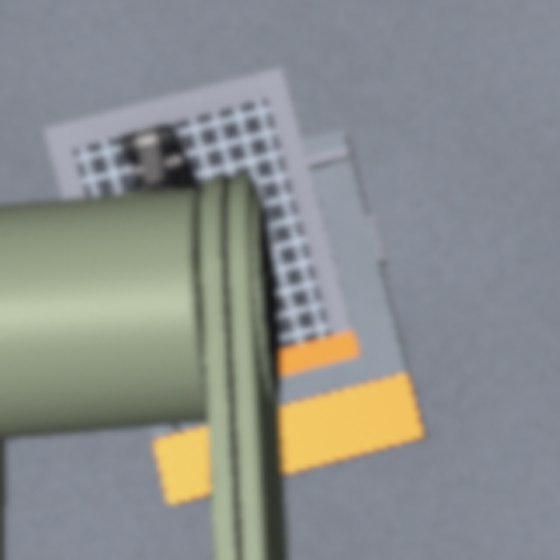

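The crop shows the screen tilted over the box, its hook edge just inside the lip and parallel to it at crop (320,355). I'll go down to just above the walls and check the lateral position in the top view.

```bash
python3 -m crank '0 -.0104 .0489 0 0 0 0;0 -.0104 .0489 0 0 0 0;0 -.0047 .022 0 0 0 0;0 0 0 0 0 0 0;0 0 0 0 0 0 0;0 0 0 0 0 0 0'
python3 st.py; python3 - <<'E'
from h import *
d=snap('top','t3');f=d['frame']
m=cv2.inRange(cv2.cvtColor(f,cv2.COLOR_RGB2HSV),(8,90,150),(32,255,255));m[:,:170]=0;m[:,275:]=0
print(cv2.connectedComponentsWithStats(m)[2].tolist())
cv2.imwrite('pics/c3.png',cv2.resize(f[150:300,160:290,::-1],None,fx=4,fy=4,interpolation=cv2.INTER_CUBIC))
E
```

```text
time: 7.35
ee_pos: [0.5234, 0.1444, 0.112]
tool_rot: [2.927, 0.001, 1.826]
contact_force: [0.3, 0.6, -2.5]
opening: 0.0108
grasp_force: 79.1
t 7.35 TCP [ 14.3  -0.8 112. ] hook [-60.4   0.6  81.2] free [ 96.    0.9 115.3] tilt 12.3 yaw 0.08 roll -0.05 F [ 0.4  0.5 -2.5] op 0.010820227657718529 79.06980156898499
[[0, 0, 560, 420, 233960], [229, 238, 17, 10, 117], [228, 247, 33, 26, 610], [184, 262, 29, 22, 513]]
```

View pics/c3.png

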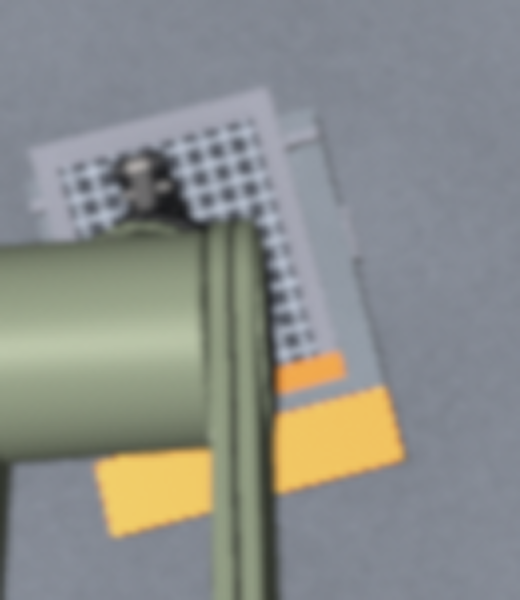

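```bash
python3 - <<'E'
from h import *
d=np.load('pics/t3.npz');a=np.radians(14.55);E=np.array([[np.cos(a),np.sin(a)],[-np.sin(a),np.cos(a)]])
L=lambda u,v,z:((E@ray(d,(u,v),z)[:2]-[.5286,.009])*1e3).round(1)
print('hook corner',L(246.75,244.25,.087),'exp -61.7 -64.4; free',L(227,172,.121),'exp 94.7 -64; lip R inner',L(256.5,247,.054),'exp -70 -83; lip L outer',L(187.5,284.5,.054),'exp -112 83')
E
```

```text
hook corner [-65.  -68.5] exp -61.7 -64.4; free [ 91.1 -67.8] exp 94.7 -64; lip R inner [-74.2 -86.4] exp -70 -83; lip L outer [-114.8   80.7] exp -112 83
```

The top camera is off by a uniform (-3.4, -3.4) mm, so screen and box agree to within 1 mm. Lowering in front of the slot.

```bash
python3 -m crank '0 -.0036 .0136 0 0 0 0;0 -.0036 .0136 0 0 0 0;0 -.0036 .0136 0 0 0 0;0 0 0 0 0 0 0;0 0 0 0 0 0 0;0 0 0 0 0 0 0'; python3 st.py
```

```text
time: 8.0
ee_pos: [0.5205, 0.1438, 0.0691]
tool_rot: [2.929, 0.001, 1.826]
contact_force: [0.2, 0.4, -2.9]
opening: 0.0106
grasp_force: 79.0
t 8.0 TCP [11.3 -0.6 69.1] hook [-63.4   0.8  38.4] free [93.   1.  72.2] tilt 12.21 yaw 0.08 roll -0.04 F [ 0.3  0.4 -2.9] op 0.010604373541702758 78.97319197654724
```

```bash
python3 -m crank '0 -.004 -.0004 0 0 0 0;0 -.004 -.0004 0 0 0 0;0 -.004 -.0004 0 0 0 0;0 0 0 0 0 0 0;0 0 0 0 0 0 0'; python3 st.py;python3 -m crank '0 -.002 -.0004 0 0 0 0;0 -.002 -.0004 0 0 0 0;0 -.002 -.0004 0 0 0 0;0 0 0 0 0 0 0;0 0 0 0 0 0 0'; python3 st.py
```

```text
time: 8.5
ee_pos: [0.5083, 0.1407, 0.0667]
tool_rot: [2.929, 0.0, 1.826]
contact_force: [2.3, 0.6, -0.7]
opening: 0.0109
grasp_force: 79.2
t 8.5 TCP [-1.3 -0.5 66.7] hook [-76.    0.9  36.1] free [80.4  1.1 69.7] tilt 12.15 yaw 0.06 roll -0.01 F [ 2.4 -0.  -0.7] op 0.010938264447648125 79.2386519908905
time: 9.0
ee_pos: [0.5041, 0.1395, 0.0672]
tool_rot: [2.926, 0.0, 1.825]
contact_force: [6.5, 1.0, -2.9]
opening: 0.0108
grasp_force: 78.9
t 9.0 TCP [-5.7 -0.6 67.2] hook [-80.3   0.9  36.3] free [76.   1.  70.6] tilt 12.37 yaw 0.04 roll -0.02 F [ 6.5 -0.7 -2.9] op 0.010785041495622932 78.9069414138794
```

```bash
python3 -m crank '0 -.002 -.0004 0 0 0 0;0 -.002 -.0004 0 0 0 0;0 -.002 -.0004 0 0 0 0;0 -.002 -.0004 0 0 0 0;0 0 0 0 0 0 0;0 0 0 0 0 0 0;0 0 0 0 0 0 0'; python3 st.py
```

```text
time: 9.7
ee_pos: [0.4976, 0.1378, 0.0677]
tool_rot: [2.922, 0.0, 1.825]
contact_force: [8.9, 4.1, -4.9]
opening: 0.0108
grasp_force: 78.4
t 9.7 TCP [-12.3  -0.6  67.7] hook [-86.9   0.8  36.6] free [69.3  0.9 71.4] tilt 12.56 yaw 0.02 roll -0.02 F [ 9.6  1.8 -4.9] op 0.01077881287454073 78.41914057731628
```

```bash
python3 -m crank '0 -.002 -.0003 0 0 0 0;0 -.002 -.0003 0 0 0 0;0 0 0 0 0 0 0;0 0 0 0 0 0 0;0 0 0 0 0 0 0'; python3 st.py
```

```text
time: 10.2
ee_pos: [0.4958, 0.1373, 0.0685]
tool_rot: [2.918, 0.0, 1.825]
contact_force: [11.4, 5.8, -6.5]
opening: 0.0104
grasp_force: 78.4
t 10.2 TCP [-14.2  -0.7  68.5] hook [-88.6   0.8  37. ] free [67.4  0.8 72.5] tilt 12.84 yaw -0.0 roll -0.02 F [12.5  2.8 -6.5] op 0.0103684088142511 78.35105180740356
```

```bash
python3 -m crank '0 -.0005 .0031 2 0 0 0;0 0 .0030 2 0 0 0;0 .0005 .0028 2 0 0 0;0 0 0 0 0 0 0;0 0 0 0 0 0 0'; python3 st.py
```

```text
time: 10.7
ee_pos: [0.4983, 0.138, 0.0599]
tool_rot: [3.021, 0.0, 1.825]
contact_force: [10.6, 4.8, -3.3]
opening: 0.0106
grasp_force: 79.3
t 10.7 TCP [-11.6  -0.6  59.9] hook [-88.8   0.9  36.2] free [70.   0.9 55.5] tilt 6.9 yaw 0.02 roll -0.02 F [11.4  1.9 -3.3] op 0.010607545207400856 79.28487539291382
```

```bash
python3 -m crank '0 -.0003 .0031 2 0 0 0;0 -.0003 .0031 2 0 0 0;0 -.0003 .0031 2 0 0 0;0 0 0 0 0 0 0;0 0 0 0 0 0 0;0 0 0 0 0 0 0'; python3 st.py
```

```text
time: 11.3
ee_pos: [0.4999, 0.1384, 0.0515]
tool_rot: [3.122, 0.0, 1.825]
contact_force: [12.3, 7.0, 0.8]
opening: 0.0106
grasp_force: 80.1
t 11.3 TCP [-10.   -0.6  51.5] hook [-89.2   0.9  35.7] free [70.8  0.9 38.9] tilt 1.15 yaw 0.02 roll -0.03 F [13.6  3.7  0.8] op 0.01062237389612944 80.13942003250122
```

```bash
python3 -m crank '0 0 .0022 1.2 0 0 0;0 0 .001 0 0 0 0;0 0 0 0 0 0 0;0 0 0 0 0 0 0'; python3 st.py
```

```text
time: 11.7
ee_pos: [0.5002, 0.1384, 0.0492]
tool_rot: [-3.141, 0.001, 1.825]
contact_force: [10.7, 6.8, 7.5]
opening: 0.011
grasp_force: 81.2
t 11.7 TCP [-9.7 -0.7 49.2] hook [-89.2   0.8  35.1] free [70.8  0.9 35. ] tilt -0.02 yaw 0.04 roll -0.04 F [12.1  3.9  7.5] op 0.010959491943914353 81.1903166770935
```

The screen is flat on the ledge. I'll let the bar push it forward under the catch.

```bash
python3 -m crank '0 .002 -.0005 0 0 0 0;0 .002 -.0005 0 0 0 0;0 .002 0 0 0 0 0;0 .002 0 0 0 0 0;0 .002 0 0 0 0 0;0 0 0 0 0 0 0;0 0 0 0 0 0 0;0 0 0 0 0 0 0'; python3 st.py
```

```text
time: 12.5
ee_pos: [0.5044, 0.1396, 0.0493]
tool_rot: [-3.129, 0.001, 1.826]
contact_force: [-3.9, 0.0, 18.6]
opening: 0.011
grasp_force: 82.5
t 12.5 TCP [-5.3 -0.6 49.3] hook [-85.    0.7  36.1] free [75.   1.  34.1] tilt -0.71 yaw 0.08 roll -0.05 F [-3.8  1.  18.6] op 0.01102103760441056 82.5237500667572
```

```bash
python3 -m crank '0 0 -.0015 .4 0 0 0;0 0 -.001 0 0 0 0;0 0 0 0 0 0 0;0 0 0 0 0 0 0'; python3 st.py
```

```text
time: 12.9
ee_pos: [0.5045, 0.1396, 0.0496]
tool_rot: [-3.123, 0.001, 1.826]
contact_force: [4.1, 2.3, 6.2]
opening: 0.0107
grasp_force: 80.8
t 12.9 TCP [-5.2 -0.7 49.6] hook [-85.    0.8  36.9] free [75.   0.9 33.9] tilt -1.09 yaw 0.06 roll -0.04 F [4.5 1.2 6.2] op 0.010670780237054527 80.8341121673584
```

```bash
python3 -m crank '0 0 -.001 -1 0 0 0;0 .002 0 0 0 0 0;0 .002 0 0 0 0 0;0 0 0 0 0 0 0;0 0 0 0 0 0 0'; python3 st.py;  python3 -m crank '0 .002 0 0 0 0 0;0 0 0 0 0 0 0;0 0 0 0 0 0 0'; python3 st.py
```

```text
time: 13.4
ee_pos: [0.5064, 0.1401, 0.0495]
tool_rot: [-3.135, 0.001, 1.826]
contact_force: [4.6, 1.9, 4.9]
opening: 0.0115
grasp_force: 80.9
t 13.4 TCP [-3.3 -0.6 49.5] hook [-82.9   0.8  35.8] free [77.1  1.  34.7] tilt -0.38 yaw 0.07 roll -0.03 F [4.9 0.7 4.9] op 0.011461443324065046 80.9391438961029
time: 13.7
ee_pos: [0.5076, 0.1404, 0.0495]
tool_rot: [-3.133, 0.001, 1.826]
contact_force: [2.3, 0.9, 7.4]
opening: 0.0109
grasp_force: 81.2
t 13.7 TCP [-2.  -0.6 49.5] hook [-81.7   0.7  35.9] free [78.3  0.9 34.6] tilt -0.48 yaw 0.08 roll -0.03 F [2.5 0.3 7.4] op 0.010868476684541079 81.2477695941925
```

```bash
python3 -m crank '0 .002 -.0003 0 0 0 0;0 0 0 0 0 0 0;0 0 0 0 0 0 0'; python3 st.py;  python3 -m crank '0 0 0 0 0 0 .02;0 0 0 0 0 0 .03;0 0 0 0 0 0 .045;0 0 0 0 0 0 .045;0 0 0 0 0 0 .045;0 0 0 0 0 0 .045' 20; python3 st.py
```

```text
time: 14.0
ee_pos: [0.5088, 0.1407, 0.0495]
tool_rot: [-3.132, 0.001, 1.826]
contact_force: [1.3, 1.1, 8.0]
opening: 0.0109
grasp_force: 81.2
t 14.0 TCP [-0.7 -0.6 49.5] hook [-80.4   0.7  36.1] free [79.6  1.  34.5] tilt -0.56 yaw 0.08 roll -0.03 F [1.5 0.7 8. ] op 0.010927060544761485 81.21381640434265
time: 14.6
ee_pos: [0.508, 0.1408, 0.0484]
tool_rot: [-3.13, -0.0, 1.826]
contact_force: [-0.5, -0.1, 0.8]
opening: 0.0449
grasp_force: 0.0
t 14.6 TCP [-1.6 -0.3 48.4] hook [-81.2   1.   35. ] free [78.8  1.3 33.2] tilt -0.64 yaw 0.08 roll 0.0 F [-0.5  0.   0.8] op 0.04486007227254914 0.0
```

Released with no force on the tool. Retracting and looking.

```bash
python3 -m crank '0 0 -.015 0 0 0 .045;0 0 -.03 0 0 0 .045;0 0 -.05 0 0 0 .045;0 0 -.05 0 0 0 .045;0 0 -.05 0 0 0 .045;-.03 0 0 0 0 0 .045;-.03 0 0 0 0 0 .045;0 0 0 0 0 0 .045;0 0 0 0 0 0 .045'; python3 - <<'E'
from h import *
d=snap('wrist','w4')
E
```

```text
time: 15.5
ee_pos: [0.5252, 0.083, 0.2434]
tool_rot: [-3.131, -0.001, 1.825]
contact_force: [-0.4, -0.1, 0.4]
opening: 0.0453
grasp_force: 0.0
```

View pics/w4.png

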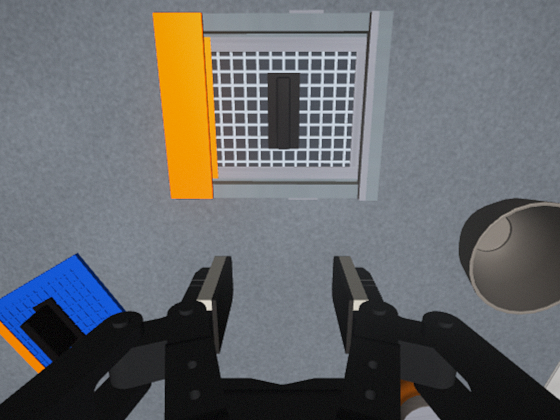

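The screen lies in the box: its hook strip is under the lip (u≈207–217), its free edge is under the catch (u≈360), and the fin is at (283,110). I'll check the numbers.

```bash
python3 - <<'E'
from h import *
d=np.load('pics/w4.npz');a=np.radians(14.55);E=np.array([[np.cos(a),np.sin(a)],[-np.sin(a),np.cos(a)]])
L=lambda u,v,z:((E@ray(d,(u,v),z)[:2]-[.5286,.009])*1e3).round(1)
g=cv2.cvtColor(d['frame'],cv2.COLOR_RGB2GRAY).astype(int)
print(g[110,262:305].tolist());print(g[165:200,250].tolist());print(g[25:45,250].tolist())
hs=cv2.cvtColor(d['frame'],cv2.COLOR_RGB2HSV)
r=d['frame'][110,195:225].astype(int).tolist();print(r)
print('fin base row/top',L(273.5,110,.08),L(292.5,110,.08),'lip edge',L(210,110,.054))
E
```

```text
[142, 140, 141, 141, 141, 117, 57, 51, 52, 52, 54, 52, 52, 52, 43, 41, 47, 50, 51, 50, 50, 51, 53, 50, 50, 54, 49, 42, 42, 51, 52, 54, 54, 56, 51, 50, 56, 103, 146, 140, 140, 141, 141]
[78, 120, 169, 162, 158, 161, 160, 167, 164, 163, 165, 163, 162, 156, 150, 135, 89, 81, 88, 120, 156, 150, 150, 149, 148, 150, 152, 150, 151, 150, 149, 151, 144, 131, 130]
[143, 143, 145, 144, 146, 131, 80, 49, 95, 147, 145, 147, 157, 162, 156, 154, 153, 157, 160, 161]
[[242, 161, 7], [242, 162, 12], [242, 162, 12], [243, 164, 10], [243, 165, 14], [243, 166, 19], [242, 164, 11], [242, 165, 20], [243, 166, 17], [242, 164, 9], [242, 168, 19], [244, 154, 11], [224, 97, 5], [202, 119, 22], [246, 170, 15], [242, 165, 20], [242, 164, 18], [243, 168, 20], [239, 154, 14], [198, 135, 94], [141, 147, 156], [145, 145, 152], [144, 147, 150], [144, 143, 148], [173, 176, 183], [207, 214, 221], [194, 198, 204], [160, 160, 167], [145, 145, 150], [145, 144, 150]]
fin base row/top [-8.   3.5] [8.1 3.5] lip edge [-67.3   2.4]
```

```bash
python3 -c "
from workcell import robot
print(robot.close_job())"
```

```text
the job is handed in; nothing more can be done
None
```

The job is handed in: the last wrist picture shows the screen seated in the chaff box, hook edge under the lip, free edge under the catch and centred to about 1 mm along the box; the arm is clear, the whole run took about 16 s of the 51 s, and no verdict came back.

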